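Set the swivel fixture to the red mark and clamp it

TASK

With a fingertip, gently push the black pointer arm of the swivel fixture round until it points at the centre of the red mark on the dial, then push the orange clamp lever all the way from open to its closed stop and let go. Only push, never grip or lift anything: the pointer must stay on the red mark, the brass bush must stay standing on the centre of the turntable, and the tools and tray must be left alone.

Things in the scene. Friction and masses are not known exactly. Their poses are not given: they have to be found in the camera images.
- fixture: Grey swivel fixture bolted to the bench: a square plate 280 x 280 mm, 18 mm thick, with a white dial disc (diameter 268 mm, its top 19 mm above the bench), and on its +y side a 60 mm wide tab (out to y = 210 mm) that carries the clamp lever. Origin at the underside of the plate (bench height) on the turntable's vertical axis; x and y along the plate's edges, z up. It stands turned by up to 20 degrees.
- rotor (a joint): Angle (rad) of the turntable with its pointer arm about the vertical axis through the fixture's origin: 0 when the arm points along the fixture's +x, growing counterclockwise seen from above, stops at -2.4 and 2.4. It turns stiffly (0.14 N m of friction, about 1.6 N of push at 85 mm from the axis), stays where it is left and has no spring. The lever does not physically block it.
- pointer (a point): On the turntable's axis, 44.5 mm above the bench, turning with the turntable: its x axis runs out along the pointer arm. The hub is an aluminium disc of diameter 84 mm, its top 55 mm above the bench. The black arm runs from the hub to 94 mm from the axis, 14 mm wide, from 34 to 55 mm above the bench, with a white line along its top; a black needle 6 mm thick goes on to 105 mm.
- pointer_tip (a point): Tip of the black needle of the pointer arm, 105 mm from the turntable's axis, 44.5 mm above the bench.
- red_mark: Red round marker, diameter 20 mm, 4 mm thick, fixed flat on the dial 120 to 130 mm from the turntable's axis, to the left or right of the arm's start. Origin at the centre of its underside, 19 mm above the bench; its top is below the pointer arm, which passes clear of it.
- yellow_mark: Yellow marker of the same size on the other side of the dial; not wanted now.
- lever (a joint): Angle (rad) of the orange clamp lever about its vertical pivot: 0 open, when it points along the fixture's +y (away from the turntable); it grows clockwise seen from above, and at 1.571 it meets its closed stop, pointing along the fixture's +x. It starts at 0 to 0.2. 0.10 N m of friction (about 2 N of push at 50 mm from the pivot), no spring: it stays where it is left.
- lever_pivot (a point): On the clamp lever's axis, 45 mm above the bench, at x = 0, y = 175 mm of the fixture. The steel boss round it has a diameter of 28 mm; below it a steel foot of diameter 36 mm reaches 32 mm above the bench.
- lever_tip (a point): Centre of the round knob (diameter 20 mm, from 33 to 57 mm above the bench) at the lever's end, 74 mm from the pivot, 45 mm above the bench. The orange bar between boss and knob is 12 mm wide, from 35 to 55 mm above the bench.
- bush: Loose flanged brass bush, flange diameter 48 mm, 30 mm high (top 85 mm above the bench), standing on the centre of the turntable. Origin at the centre of its underside.
- micrometer: Loose dark red micrometer lying on the mat on the fixture's -y side, about 130 x 56 mm, 16 mm high. Origin at the measuring axis near the middle of its frame, at bench height. Leave alone.
- screwdriver: Loose red-handled screwdriver, 170 mm long, lying on the mat beyond the fixture (+x side). Origin midway at bench height. Leave alone.
- parts_tray: Open wooden tray 90 x 220 mm, 40 mm high, fixed to the bench beyond the micrometer on the fixture's -y side. Origin at the centre of its underside. Leave alone.
There are look-alikes about, which are no part of the job. What is meant by the bush is not purple, turquoise or white, and is the smaller of those in its own colour.

How it is judged:
On the way, in this order (a step that is already met when the one before it is completed fails the run):
1. the pointer arm points at the red mark while the clamp lever is still open (not (y of red_mark in the frame of pointer above 0.007 m or y of red_mark in the frame of pointer below -0.007 m or x of red_mark in the frame of pointer below 0.05 m) and value of joint lever below 0.35 rad and velocity of joint rotor between -0.1 and 0.1 rad/s), for 0.3 s.
2. the clamp lever is pushed to its closed stop (value of joint lever above 1.45 rad), for 0.2 s.
At the end, for the whole second after the job is handed in: The line of the pointer arm passes within 7 mm of the red mark's centre, on the arm's own side; the lever is within 0.12 rad of its closed stop; both are at rest; the bush stands within 10 mm of the turntable's centre; micrometer, screwdriver and tray are within 15 mm of where they were (not (y of red_mark in the frame of pointer above 0.007 m or y of red_mark in the frame of pointer below -0.007 m or x of red_mark in the frame of pointer below 0.05 m) and value of joint lever above 1.45 rad and velocity of joint rotor between -0.05 and 0.05 rad/s and velocity of joint lever between -0.05 and 0.05 rad/s and not (horizontal distance between bush and pointer above 0.01 m or height (world z) of bush above 0.063 m or angle between bush's own z axis and vertical above 0.3 rad) and linear speed of bush below 0.02 m/s and distance of each of micrometer, screwdriver, parts_tray from where it was at the start of the episode below 0.015 m); the robot touches nothing.
It fails at once if the clamp lever is moved while the pointer is off the red mark, or the pointer is moved off it once the lever is (value of joint lever above 0.35 rad and (y of red_mark in the frame of pointer above 0.007 m or y of red_mark in the frame of pointer below -0.007 m or x of red_mark in the frame of pointer below 0.05 m)).
It fails at once if the brass bush is lifted, tipped or pushed more than 10 mm off the centre of the turntable (horizontal distance between bush and pointer above 0.01 m or height (world z) of bush above 0.063 m or angle between bush's own z axis and vertical above 0.3 rad).
It fails at once if the micrometer, screwdriver or tray is moved more than 15 mm (distance of any of micrometer, screwdriver, parts_tray from where it was at the start of the episode above 0.015 m).
It fails at once if the pointer arm is gripped or shoved hard (more than 30 N) (contact force between the fingers and rotor_c0 above 30 N or contact force between the fingers and rotor_c1 above 30 N or contact force between the fingers and rotor_c2 above 30 N).
It fails at once if the clamp lever is gripped or shoved hard (more than 35 N) (contact force between the fingers and lever_c0 above 35 N or contact force between the fingers and lever_c1 above 35 N or contact force between the fingers and lever_c2 above 35 N).
It also fails if it takes over 58 s, if anything falls off the work surface, if the arm or the gripper's body presses on something with over 40 N, if the wrist force passes 120 N, or if a joint passes its speed limit or range.

ROBOT

A 6-joint arm with a two-finger parallel gripper is mounted at the origin on the work surface. World frame = base frame: x ahead of the robot, y to its left, z up, the work surface at z = 0. Lengths are in m, angles in rad, forces in N, time in s.
With the tool pointing down it reaches from about 0.275 to 0.75 m from the base axis. Payload 10.2 kg.
Tool frame: the origin (TCP) lies at the very end of the fingers, on their centre line; the grasp point (between the pads) lies 19 mm behind it; z points along the fingers, y is the direction in which the jaws open and shut (so a half turn about z gives the same grasp; the last joint's range is limited). The gripper opens to 85 mm and grips with 20 to 120 N. Pads are 22 mm wide; open, the fingers measure 114 mm over their backs; the gripper's body (76 mm by 85 mm) begins 54 mm behind the grasp point. The pads swing forward as they close: fully open they stand 13 mm farther back than shut.
Start: joints at [0.966, 0.313, 1.498, -0, 1.331, -0.223], TCP at [0.196, 0.487, 0.231] pointing down, gripper open.
Joint ranges: [-2.94, 2.94], [-0.97, 2.17], [0.19, 2.56], [-1.23, 4.37], [0.02, 3.11], [-2.88, 2.88]. Speed limits (rad/s): [2.39, 2.39, 3.01, 3.14, 3.14, 3.14].

INTERFACE

Orientations are given as a unit quaternion [w, x, y, z].
In Python, from station import state, imaging, bot, models gives the robot as it stands.
- The arm moves only by the shell command python3 -m jog 'ROWS'. ROWS is JSON, a list of rows, each a list of 3 entries, a list of its own where there are three numbers: the shift along the tool's x, y, z as a fraction of full scale, then the turn about the tool's z as a fraction of full scale, then the closure, from 0 (fully open) to 1 (shut). In form: [[[dx, dy, dz], yaw, claw], ...]. A call has 1 to 12 rows; each row shifts and turns the commanded pose from where the row before left it, along the tool's axes as they then stand; what a row does not reach is not made up. Full scale, the value 1, is 0.04 m for a shift and 0.08 rad for a turn. A row lasts 1/8 s, in which the tool goes at most 62.5 mm and 10.7 degrees, less where a joint would pass 70% of its speed; a pose out of reach is approached as far as the arm can. A call with a number of a shift or a turn outside -1 to 1 is refused whole. A call with a gripper value outside its range is refused whole. The fingers move at their own pace and stop on an object; the grip force is fixed at half the most. Time passes only in rows, so rows that do not move let the fingers close. It gives the time, the measured TCP pose, the force and the opening at its end, in the units of the state.
- state(): the state, without advancing time (a new reading comes with each control period).
- imaging.camera(name): name is "side" or "top" or "wrist"; returns a dict with "pixels" (400x640x3 uint8, red, green, blue), "fx", "fy", "cx", "cy" (pixels), "T" (4x4, takes a point from camera to world coordinates). Camera axes: x right, y down, z forward; pixel columns grow to the right and rows downward; lengths in m; the calibration is good to about 2 mm. A picture is of the moment at which its call begins. There is no depth.
- bot.sign_off(): hands the job in, once; it reports no verdict.
Trained networks look in the newest picture that a camera, given by its name, has taken for a name from the list of things; names that differ only in an ending like _2 or _b are one class to them, and where a whole thing is asked for, a point or a joint stands for the part that bears it (a point fixed in the world has none). Each returns a list of dicts, best first, with "conf" (0 to 1); they miss things now and then, are a little off and sometimes report something else, mostly with a low value. They report only what shows in the picture. A call takes as long as a camera call. They do not tell look-alikes from the thing itself.
- models.cut_out(camera, thing): "pixels" (400x640 bool, what is visible of it) and "location" ([column, row] in pixels, amid what is visible of it).
The state is a dict: "t": time; "joint_positions": joint angles; "qd": joint speeds; "joint_efforts": joint torques, N m; "ee_pos": TCP position; "eef_rot": TCP orientation; "force": force on the tool from outside, world axes, zero at the start; "ft_torque": the same for the moment, N m; "grip_width": opening from 0.0 (shut) to 1.0 (fully open).
Only numpy, scipy, OpenCV 4.12 (cv2) and the standard library are available. Lean on these libraries where they do the work, as an engineer would, in place of code of your own. Each camera call takes 0.05 s, during which the arm holds its last target.

## Working session

There is one attempt and no reset: what is moved stays moved. The work goes in short steps, Python scripts to look and compute and a shell command to move; the robot and the scene stay as the last step left them, time stands still between calls to the robot, and variables do not carry over. Pictures are saved under pics/ and viewed, and the job is handed in when it is done.

```bash
ls; mkdir -p pics; python3 - <<'E'
from station import state, imaging, bot, models
import cv2
for n in ["top","side","wrist"]:
    c=imaging.camera(n); cv2.imwrite(f"pics/{n}0.png",c["pixels"][:,:,::-1])
    print(n,c["fx"],c["cx"],c["cy"],c["T"].round(3).tolist() if hasattr(c["T"],'round') else c["T"])
s=state();print(s)
E
```

```text
pics
top 456.128834706672 318.72086779302526 197.16706220386274 [[0.015, -0.994, 0.11, 0.468], [-1.0, -0.016, -0.012, -0.087], [0.014, -0.11, -0.994, 1.224], [0.0, 0.0, 0.0, 1.0]]
side 414.2622977160402 315.36686509600526 203.75440063493318 [[-0.989, -0.07, 0.132, 0.478], [-0.148, 0.549, -0.822, 0.774], [-0.015, -0.833, -0.554, 0.654], [0.0, 0.0, 0.0, 1.0]]
wrist 321.2181940479367 318.8989384256329 200.66747858084318 [[0.373, 0.877, 0.303, 0.117], [0.928, -0.352, -0.123, 0.52], [-0.001, 0.327, -0.945, 0.374], [0.0, 0.0, 0.0, 1.0]]
{'t': 0.15, 'joint_positions': array([ 9.65577661e-01,  3.13281909e-01,  1.49825941e+00,  6.72825848e-06,
        1.33097372e+00, -2.23411127e-01]), 'qd': array([-0.00144836, -0.00043153, -0.00126542,  0.00073987,  0.00129208,
       -0.00091895]), 'joint_efforts': array([ 2.45628878e-03, -4.12361598e+01, -2.59799588e+01, -1.00120176e-04,
        3.14835350e-03,  5.41551606e-05]), 'ee_pos': array([0.19551982, 0.48703181, 0.23088797]), 'eef_rot': array([-1.88649483e-04,  1.89747089e-01,  9.81832893e-01, -4.20855516e-04]), 'force': array([-0.08380056,  0.83129913,  0.20895853]), 'ft_torque': array([-0.00438374,  0.01759523, -0.01232532]), 'grip_width': 1.000498163697162}
```

View pics/top0.png

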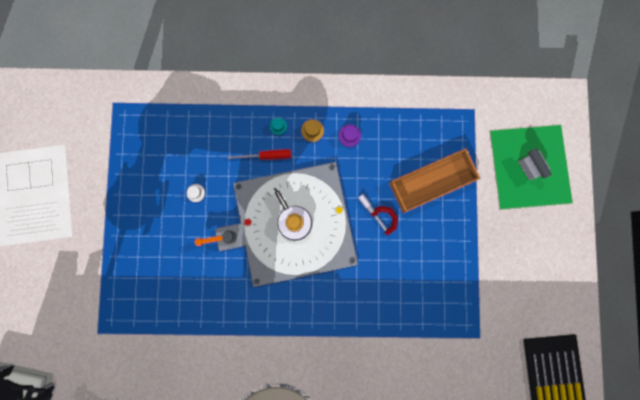

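View pics/side0.png

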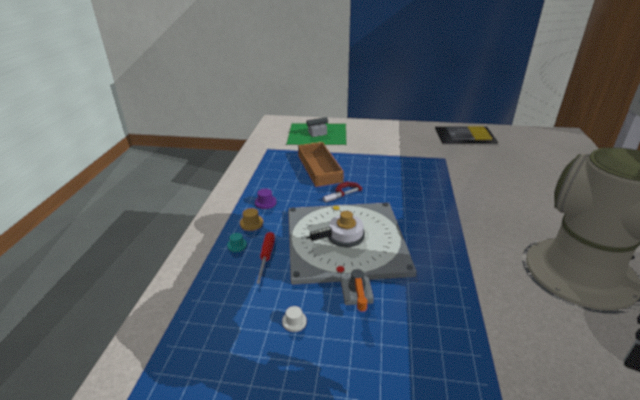

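The top view shows the fixture at about (295,222). The brass bush stands on the hub at (294,222), and the larger brass look-alike is at (312,130). The red mark is at (248,222), the yellow mark at (339,210), the needle tip at about (276,189), and the lever runs from its pivot at (229,237) to its knob at (198,242). Next I'll measure these.

```bash
cat > h.py <<'E'
from station import state, imaging, bot, models
import cv2, numpy as np
def unproj(c,uv,z):
    T=np.array(c["T"]); d=T[:3,:3]@np.array([(uv[0]-c["cx"])/c["fx"],(uv[1]-c["cy"])/c["fy"],1.]); o=T[:3,3]
    return o+d*(z-o[2])/d[2]
def proj(c,p):
    T=np.array(c["T"]); q=T[:3,:3].T@(np.asarray(p)-T[:3,3]); return np.array([q[0]/q[2]*c["fx"]+c["cx"],q[1]/q[2]*c["fy"]+c["cy"]])
def find(cam,thing,z,c,minconf=0.2):
    for r in models.cut_out(cam,thing)[:4]:
        m=r["pixels"]; 
        if m.sum()==0: continue
        v,u=np.nonzero(m); uv=(u.mean(),v.mean())
        print(cam,thing,round(r["conf"],2),m.sum(),np.round(uv,1),unproj(c,uv,z).round(4))
E
python3 - <<'E'
from h import *
c=imaging.camera("top"); 
for t,z in [("fixture",.018),("rotor",.05),("red_mark",.023),("yellow_mark",.023),("lever",.05),("bush",.07),("micrometer",.01),("screwdriver",.01)]: find("top",t,z,c)
im=c["pixels"][140:290,180:380]; cv2.imwrite("pics/topz.png",cv2.resize(im,(800,600),interpolation=cv2.INTER_CUBIC)[:,:,::-1])
c=imaging.camera("side")
for t,z in [("red_mark",.023),("yellow_mark",.023),("lever",.05),("bush",.07)]: find("side",t,z,c)
im=c["pixels"][190:320,270:430]; cv2.imwrite("pics/sidez.png",cv2.resize(im,(736,598),interpolation=cv2.INTER_CUBIC)[:,:,::-1])
E
```

```text
top fixture 0.6 11576 [289.8 224.9] [ 0.527  -0.0264  0.018 ]
top rotor 0.58 614 [292.6 218.5] [ 0.5422 -0.0347  0.05  ]
top yellow_mark 0.53 667 [291.5 218.3] [ 0.5444 -0.0308  0.023 ]
top bush 0.92 399 [311.6 130.6] [ 0.7692 -0.0799  0.07  ]
top bush 0.76 246 [195.2 192.9] [0.6021 0.2128 0.07  ]
top bush 0.73 424 [349.3 135.6] [ 0.7578 -0.1778  0.07  ]
top bush 0.73 227 [277.5 126.5] [0.7784 0.0084 0.07  ]
top micrometer 0.87 432 [381.1 214.3] [ 0.5595 -0.2692  0.01  ]
top screwdriver 0.67 326 [271.6 154.5] [0.717  0.0273 0.01  ]
side red_mark 0.63 1337 [319.8 163.4] [ 0.6483 -0.3963  0.023 ]
side yellow_mark 0.69 377 [358.9 287. ] [0.4898 0.1392 0.023 ]
side lever 0.92 356 [359.3 288. ] [0.4883 0.1689 0.05  ]
side bush 0.91 409 [250.9 219.4] [ 0.761  -0.0053  0.07  ]
side bush 0.74 229 [345.8 220.1] [ 0.5336 -0.0322  0.07  ]
side bush 0.74 298 [236.7 242.5] [0.7683 0.0846 0.07  ]
side bush 0.65 341 [265. 199.] [ 0.7499 -0.0982  0.07  ]
```

View pics/topz.png

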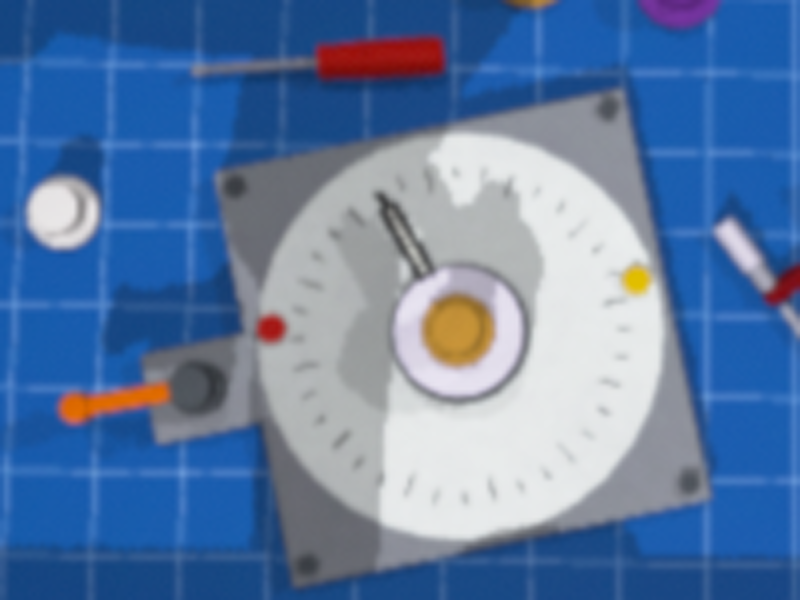

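View pics/wrist0.png

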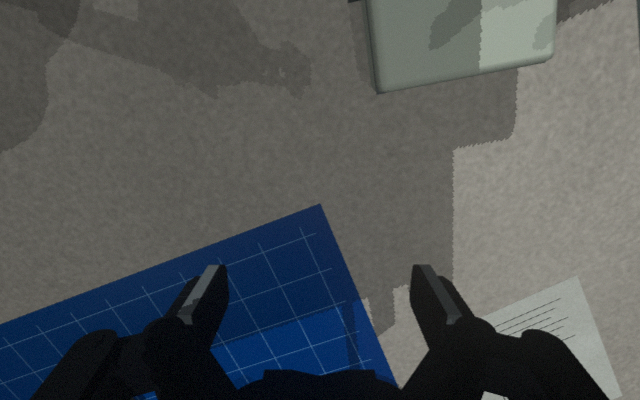

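The zoomed top view (4x, offset 180,140) shows the red mark at (271,328), the needle tip at (380,196), the hub at (460,332), the lever knob at (75,408) and the boss at (197,387). The pointer has to turn counterclockwise to reach the red mark. The networks did poorly here, so I'll fit by colour and by the corners.

```bash
cat >> h.py <<'E'
def blob(c,lo,hi,box,z):
    h=cv2.cvtColor(c["pixels"],cv2.COLOR_RGB2HSV); m=cv2.inRange(h,lo,hi); k=np.zeros_like(m);u0,v0,u1,v1=box;k[v0:v1,u0:u1]=255;m&=k
    v,u=np.nonzero(m); uv=(u.mean(),v.mean()); return len(u),np.round(uv,2),unproj(c,uv,z)
E
python3 - <<'E'
from h import *
c=imaging.camera("top")
Z=lambda x,y:((x+.5)/4-.5+180,(y+.5)/4-.5+140)
C=[unproj(c,Z(*p),.018) for p in [(217,172),(624,91),(709,495),(296,587)]]
cen=np.mean(C,0); print("corners",np.round(C,4).tolist(),"cen",cen.round(4),[round(np.linalg.norm(C[i]-C[(i+1)%4]),4) for i in range(4)])
# +y side is tab side (left). edges
ey=(C[0]+C[3]-C[1]-C[2])[:2]; ex=(C[0]+C[1]-C[2]-C[3])[:2]
print("yaw",np.arctan2(ey[1],ey[0])-np.pi/2,np.arctan2(ex[1],ex[0]))
hub=unproj(c,Z(460,332),.055);print("hub",hub.round(4), "bush",blob(c,(8,120,80),(28,255,255),(282,210,307,235),.075))
red=blob(c,(0,150,80),(6,255,255),(240,214,256,230),.023);print("red",red)
print("yel",blob(c,(20,150,80),(35,255,255),(332,202,346,218),.023))
tip=unproj(c,Z(379,194),.0475);print("tip",tip)
print("boss",unproj(c,Z(197,387),.057),"knob",unproj(c,Z(75,408),.057))
h=cen[:2]
for n,p in [("red",red[2]),("tip",tip)]:
    d=p[:2]-h;print(n,np.linalg.norm(d),np.arctan2(d[1],d[0]))
E
```

```text
corners [[0.6373, 0.1249, 0.018], [0.6968, -0.1456, 0.018], [0.429, -0.2042, 0.018], [0.366, 0.0641, 0.018]] cen [ 0.5323 -0.0402  0.018 ] [np.float64(0.277), np.float64(0.2741), np.float64(0.2757), np.float64(0.2781)]
yaw 0.223425609419027 0.21791829941825125
hub [ 0.5313 -0.0404  0.055 ] bush (222, array([294.04, 221.99]), array([ 0.53183992, -0.03969775,  0.075     ]))
red (25, array([247.24, 221.8 ]), array([0.53329867, 0.08534832, 0.023     ]))
yel (28, array([338.79, 209.5 ]), array([ 0.56955115, -0.15510151,  0.023     ]))
tip [0.62053336 0.01428668 0.0475    ]
boss [0.49367181 0.12590784 0.057     ] knob [0.47923482 0.20262785 0.057     ]
red 0.12555878151200506 1.5626953475572447
tip 0.10372017522138513 0.5531675205572062
```

Pose estimate: the axis is at about (0.532,-0.040) and the plate yaw is about 0.22. The pointer bears 0.55 and the red mark 1.56. The pivot is at about (0.494,0.131), with the lever open by roughly 0.03. I'll shut the fingers and travel over.

```bash
python3 -m jog '[[[-0.97,-0.53,0],0,1],[[-0.97,-0.53,0],0,1],[[-0.97,-0.53,0],0,1],[[-0.97,-0.53,0],0,1],[[-0.97,-0.53,0],0,1],[[-0.97,-0.53,0],0,1],[[-0.97,-0.53,0],0,1],[[-0.97,-0.53,0],0,1],[[-0.97,-0.53,0],0,1],[[-0.97,-0.53,0],0,1]]'
python3 -m jog '[[[0,0,0],1,1],[[0,0,0],1,1],[[0,0,0],1,1],[[0,0,0],1,1],[[0,0,0],1,1],[[0,0,0],1,1],[[0,0,0],1,1],[[0,0,0],1,1],[[0,0,0],0,1]]'
cat >> h.py <<'E'
from scipy.spatial.transform import Rotation as Ro
def tool():
    s=state(); q=np.array(s["eef_rot"]); R=Ro.from_quat(q[[1,2,3,0]]).as_matrix(); return s,R
def to(p):
    s,R=tool(); d=R.T@(np.array(p)-s["ee_pos"]); print("t",round(s["t"],2),"pos",s["ee_pos"].round(4),"xbear",round(np.arctan2(R[1,0],R[0,0]),3),"F",s["force"].round(2),"need(units)",(d/.04).round(2))
E
python3 - <<'E'
from h import *
to((.6175,-.0225,.231))
c=imaging.camera("wrist"); cv2.imwrite("pics/w1.png",c["pixels"][:,:,::-1])
E
```

```text
t: 2.15
ee_pos: [0.4775, 0.1447, 0.2314]
eef_rot: [0.0, 0.19, 0.982, 0.0]
force: [0.1, 0.8, -0.4]
grip_width: 0.0
t: 3.28
ee_pos: [0.4767, 0.1459, 0.2313]
eef_rot: [0.0, 0.489, 0.872, 0.0]
force: [-0.4, 0.1, -0.1]
grip_width: -0.005
t 3.27 pos [0.4767 0.1459 0.2313] xbear 2.12 F [-0.43  0.13 -0.13] need(units) [-5.43  0.8   0.01]
```

View pics/w1.png

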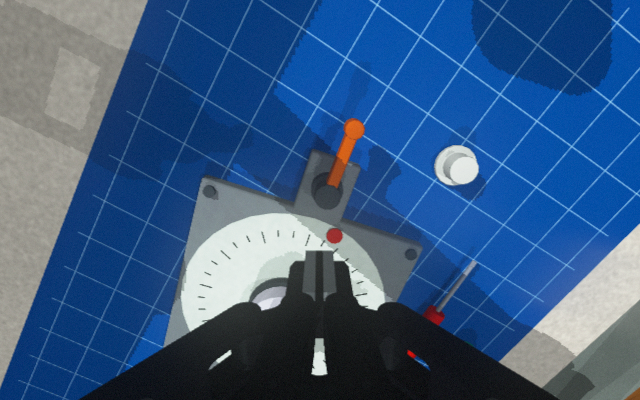

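The wrist view shows the red mark at (335,236), the lever boss at (327,190), the knob at (354,130) and the shut fingertips at about (319,255). I'll cross-check these against the top camera, then go to the start of the push.

```bash
python3 - <<'E'
from h import *
c=imaging.camera("wrist")
r=blob(c,(0,150,60),(8,255,255),(322,225,348,250),.023);print(r)
print(blob(c,(5,180,120),(18,255,255),(340,115,370,142),.057))
print("boss",unproj(c,(327,188),.057))
E
python3 -m jog '[[[-0.9,0.13,0],0,1],[[-0.9,0.13,0],0,1],[[-0.9,0.13,0],0,1],[[-0.9,0.13,0],0,1],[[-0.9,0.14,0],0,1],[[-0.93,0.14,0],0,1],[[0,0,0],0,1],[[0,0,0],0,1]]'
python3 - <<'E'
from h import *
to((.6175,-.0225,.038))
c=imaging.camera("wrist"); cv2.imwrite("pics/w2.png",c["pixels"][:,:,::-1])
c=imaging.camera("top"); im=c["pixels"][140:290,180:380]; cv2.imwrite("pics/t2.png",cv2.resize(im,(800,600),interpolation=cv2.INTER_CUBIC)[:,:,::-1])
E
```

```text
(139, array([333.75, 235.84]), array([0.53504142, 0.08598963, 0.023     ]))
(364, array([352.89, 130.35]), array([0.48050257, 0.20400478, 0.057     ]))
boss [0.49006032 0.14112083 0.057     ]
t: 4.38
ee_pos: [0.6171, -0.0223, 0.2311]
eef_rot: [-0.0, 0.489, 0.873, -0.0]
force: [0.5, 0.8, -0.7]
grip_width: 0.002
t 4.38 pos [ 0.6171 -0.0223  0.2311] xbear 2.121 F [ 0.53  0.81 -0.7 ] need(units) [-0.01  0.01  4.83]
```

View pics/w2.png

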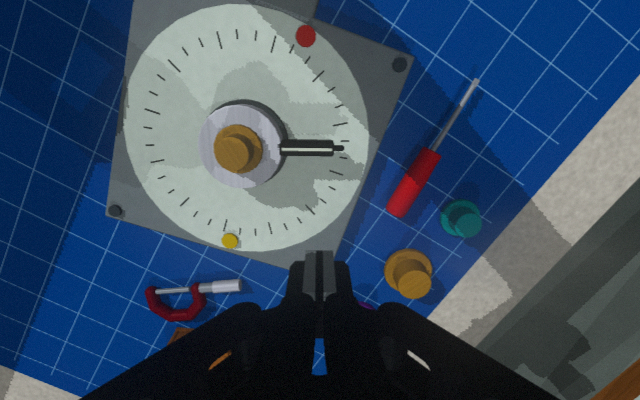

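View pics/t2.png

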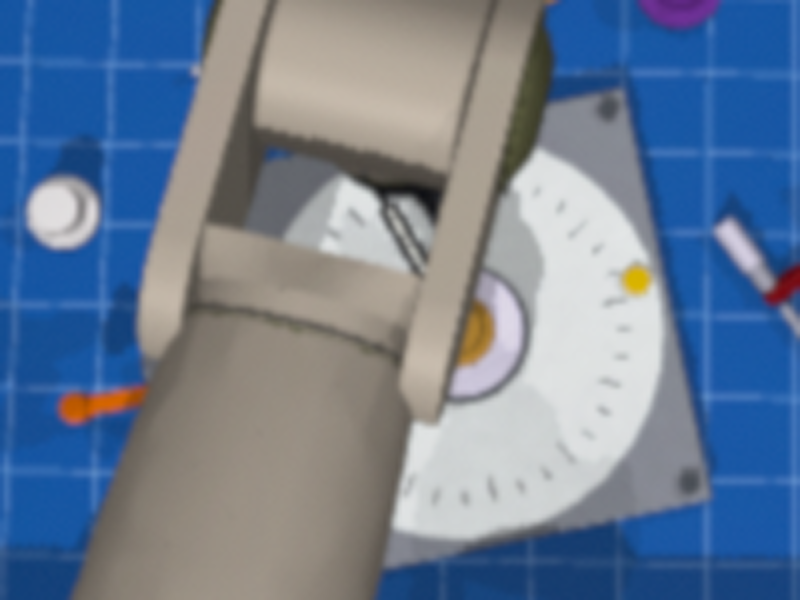

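The wrist view shows the pointer at (280–344,148), pointing right and square to the tool's x axis, with the red mark at (306,36) and the bush at (237,150). The fingers are well clear on the pointer's clockwise side, so I'll descend.

```bash
python3 - <<'E'
from h import *
c=imaging.camera("wrist")
a=unproj(c,(344.5,148.5),.0475);b=unproj(c,(284,148),.055);print(a,b,np.arctan2(*(a-b)[1::-1]))
print(blob(c,(0,150,60),(8,255,255),(292,22,320,50),.023))
print(blob(c,(20,150,80),(35,255,255),(215,230,245,252),.023))
E
python3 -m jog '[[[0,0,0.8],0,1],[[0,0,0.9],0,1],[[0,0,0.9],0,1],[[0,0,0.9],0,1],[[0,0,0.8],0,1],[[0,0,0.5],0,1],[[0,0,0],0,1]]'
python3 - <<'E'
from h import *
to((.6175,-.0225,.038))
c=imaging.camera("wrist"); cv2.imwrite("pics/w3.png",c["pixels"][:,:,::-1])
E
```

```text
[0.62505775 0.01605052 0.0475    ] [ 0.57210101 -0.01426805  0.055     ] 0.519965278840885
(291, array([305.35,  36.02]), array([0.53560586, 0.0864506 , 0.023     ]))
(176, array([229.21, 240.52]), array([ 0.57065718, -0.15334985,  0.023     ]))
t: 5.4
ee_pos: [0.6165, -0.022, 0.0384]
eef_rot: [-0.001, 0.489, 0.873, -0.0]
force: [-0.3, -0.0, -0.3]
grip_width: 0.001
t 5.4 pos [ 0.6165 -0.022   0.0384] xbear 2.121 F [-0.31 -0.03 -0.29] need(units) [-0.02  0.02  0.01]
```

View pics/w3.png

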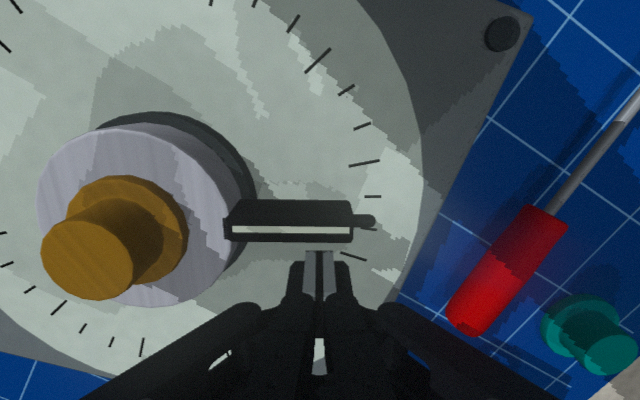

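```bash
python3 -m jog '[[[0.08,0,0],0,1],[[0.08,0,0],0,1],[[0.08,0,0],0,1],[[0.06,0,0],0,1],[[0.08,0.016,0],-0.5,1],[[0.08,0.016,0],-0.5,1],[[0.08,0.016,0],-0.5,1],[[0.08,0.016,0],-0.5,1]]'
python3 - <<'E'
from h import *
to((.532,-.04,.038))
c=imaging.camera("wrist"); cv2.imwrite("pics/w4.png",c["pixels"][:,:,::-1])
E
```

```text
t: 6.45
ee_pos: [0.6059, -0.0003, 0.0394]
eef_rot: [0.0, 0.416, 0.909, 0.0]
force: [2.2, -1.0, 1.8]
grip_width: 0.002
t 6.45 pos [ 6.059e-01 -3.000e-04  3.940e-02] xbear 2.283 F [ 2.18 -1.02  1.81] need(units) [ 0.46 -2.05  0.03]
```

View pics/w4.png

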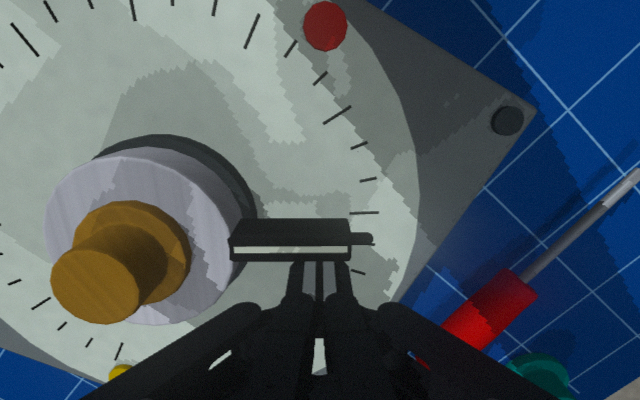

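The finger is now in contact at about 2.4 N and the arm follows squarely. I'll continue along the arc, with the red mark at (325,26) ahead.

```bash
python3 -m jog '[[[0.08,0.016,0],-0.5,1],[[0.08,0.016,0],-0.5,1],[[0.08,0.016,0],-0.5,1],[[0.08,0.016,0],-0.5,1],[[0.08,0.016,0],-0.5,1],[[0.08,0.016,0],-0.5,1],[[0.08,0.016,0],-0.5,1],[[0.08,0.016,0],-0.5,1],[[0.08,0.016,0],-0.5,1],[[0.08,0.016,0],-0.5,1],[[0.08,0.016,0],-0.5,1]]'
python3 -m jog '[[[0.08,0.016,0],-0.5,1],[[0.08,0.016,0],-0.5,1],[[0.08,0.016,0],-0.5,1],[[0.08,0.016,0],-0.5,1],[[0.08,0.016,0],-0.5,1],[[0.04,0.008,0],-0.25,1],[[0.0,0.0,0],0,1]]'
python3 - <<'E'
from h import *
to((.532,-.04,.038))
c=imaging.camera("wrist"); cv2.imwrite("pics/w5.png",c["pixels"][:,:,::-1])
E
```

```text
t: 7.88
ee_pos: [0.5824, 0.0267, 0.0393]
eef_rot: [-0.0, 0.208, 0.978, 0.0]
force: [2.0, 1.2, -0.1]
grip_width: 0.003
t: 8.75
ee_pos: [0.5668, 0.0356, 0.0392]
eef_rot: [-0.0, 0.101, 0.995, 0.0]
force: [1.2, 0.2, 0.3]
grip_width: 0.0
t 8.75 pos [0.5668 0.0356 0.0392] xbear 2.94 F [1.17 0.22 0.31] need(units) [ 0.47 -2.03  0.03]
```

View pics/w5.png

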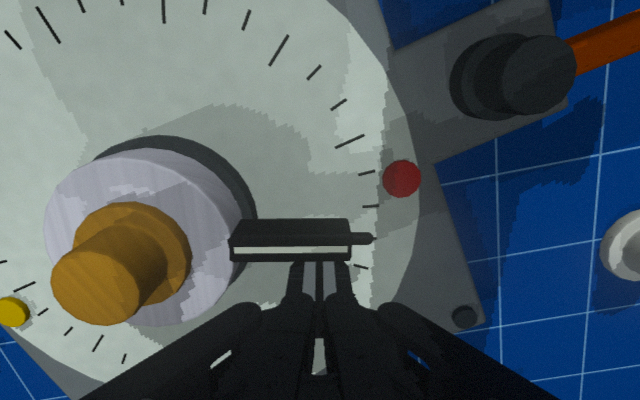

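The arm sits at rows 220–260 with its white line at about row 250, and the red mark is at (402,179). I'll compute the lateral offset of the mark.

```bash
cat >> h.py <<'E'
def offs(c,l0,l1,rbox,hubc=(.5325,-.0400)):
    a=unproj(c,l0,.055)[:2];b=unproj(c,l1,.055)[:2]
    n,uv,r=blob(c,(0,150,50),(8,255,255),rbox,.023); r=r[:2]
    u=(b-a)/np.linalg.norm(b-a); perp=np.array([-u[1],u[0]])
    print("red",n,uv,r.round(4),"line brg",round(np.arctan2(u[1],u[0]),4),"red y rel line(mm)",1e3*(r-a)@perp,"x",1e3*(r-a)@u,"axis offset from line mm",1e3*(np.array(hubc)-a)@perp)
    h=np.array(hubc);d=r-h;print("red brg",np.arctan2(d[1],d[0]),np.linalg.norm(d), "mid-of-line brg",np.arctan2(*((b-h)[::-1])))
E
python3 - <<'E'
from h import *
c=imaging.camera("wrist")
im=c["pixels"][150:290,210:430]; cv2.imwrite("pics/w5z.png",cv2.resize(im,(792,504),interpolation=cv2.INTER_CUBIC)[:,:,::-1])
g=c["pixels"].astype(int).sum(2)
for u in (240,270,300,330,345): print(u,[(v,g[v,u]) for v in range(242,264,2)])
h=cv2.cvtColor(c["pixels"],cv2.COLOR_RGB2HSV);print(c["pixels"][179,402],h[179,402])
offs(c,(235,253.5),(345,253.5),(380,155,425,200))
E
```

```text
240 [(242, np.int64(103)), (244, np.int64(92)), (246, np.int64(110)), (248, np.int64(476)), (250, np.int64(480)), (252, np.int64(487)), (254, np.int64(131)), (256, np.int64(84)), (258, np.int64(93)), (260, np.int64(93)), (262, np.int64(114))]
270 [(242, np.int64(99)), (244, np.int64(88)), (246, np.int64(133)), (248, np.int64(475)), (250, np.int64(473)), (252, np.int64(478)), (254, np.int64(92)), (256, np.int64(89)), (258, np.int64(74)), (260, np.int64(88)), (262, np.int64(327))]
300 [(242, np.int64(90)), (244, np.int64(91)), (246, np.int64(301)), (248, np.int64(476)), (250, np.int64(466)), (252, np.int64(477)), (254, np.int64(86)), (256, np.int64(81)), (258, np.int64(76)), (260, np.int64(77)), (262, np.int64(73))]
330 [(242, np.int64(97)), (244, np.int64(104)), (246, np.int64(382)), (248, np.int64(416)), (250, np.int64(426)), (252, np.int64(295)), (254, np.int64(83)), (256, np.int64(86)), (258, np.int64(88)), (260, np.int64(84)), (262, np.int64(277))]
345 [(242, np.int64(121)), (244, np.int64(115)), (246, np.int64(380)), (248, np.int64(413)), (250, np.int64(412)), (252, np.int64(269)), (254, np.int64(101)), (256, np.int64(97)), (258, np.int64(90)), (260, np.int64(90)), (262, np.int64(432))]
[94 33 32] [  0 168  94]
red 758 [404.86 177.86] [0.535  0.0881] line brg 1.3684 red y rel line(mm) 26.290364594263398 x 81.61292107383387 axis offset from line mm 3.0178118040758197
red brg 1.5510656591545002 0.12809838622381886 mid-of-line brg 1.3360950559789746
```

View pics/w5z.png

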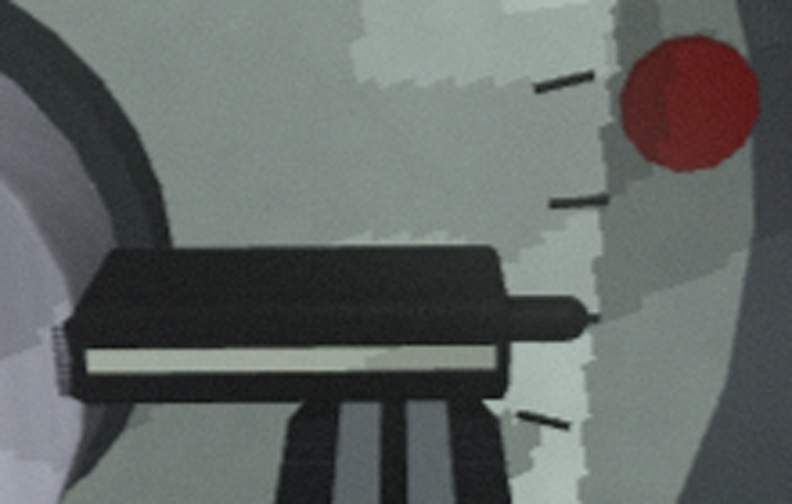

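```bash
python3 - <<'E'
from h import *
c=imaging.camera("wrist")
def blob2(c): 
    return unproj(c,(401.8,178.8),.023)
print(blob2(c))
offs(c,(240,250.3),(345,249.3),(380,155,425,200),(.534,-.039))
# hub top ellipse fit: project circle for candidate centres vs image
im=c["pixels"][:,:,::-1].copy()
for cen,col in [((.532,-.040),(0,0,255)),((.534,-.039),(0,255,0))]:
    for z,r in [(.055,.042)]:
        for t in np.linspace(0,2*np.pi,200):
            p=proj(c,(cen[0]+r*np.cos(t),cen[1]+r*np.sin(t),z)); cv2.circle(im,tuple(int(round(x)) for x in p),0,col,-1)
cv2.imwrite("pics/w5c.png",cv2.resize(im[130:350,20:290],(780,600),interpolation=cv2.INTER_NEAREST))
E
```

```text
[0.53520379 0.08644488 0.023     ]
red 777 [404.81 177.77] [0.535 0.088] line brg 1.3789 red y rel line(mm) 23.888458204304357 x 79.45849300839886 axis offset from line mm 0.6169488384956474
red brg 1.5631659193548695 0.12702555523238754 mid-of-line brg 1.372222991110278
```

View pics/w5c.png

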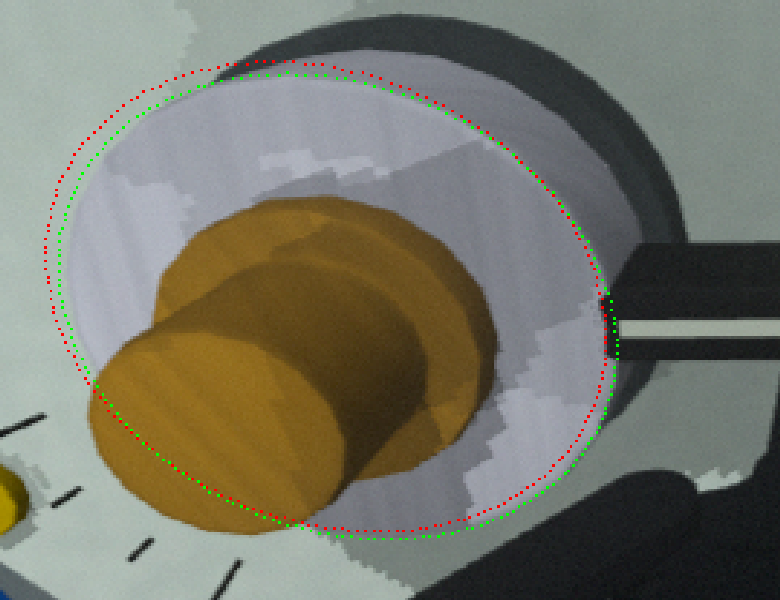

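With the axis at (0.534,-0.039) in the wrist camera's frame, the projected circle matches the hub edge. The pointer bears about 1.376 and the red mark 1.561, leaving 0.185 rad. I'll push 0.16 of that and look again.

```bash
python3 -m jog '[[[0.08,0.016,0],-0.5,1],[[0.08,0.016,0],-0.5,1],[[0.08,0.016,0],-0.5,1],[[0.04,0.008,0],-0.25,1],[[0.04,0.008,0],-0.25,1],[[0,0,0],0,1]]'
python3 - <<'E'
from h import *
to((.532,-.04,.038))
c=imaging.camera("wrist"); cv2.imwrite("pics/w6.png",c["pixels"][:,:,::-1])
im=c["pixels"][190:290,210:430]; cv2.imwrite("pics/w6z.png",cv2.resize(im,(792,360),interpolation=cv2.INTER_CUBIC)[:,:,::-1])
g=c["pixels"].astype(int).sum(2)
for u in (240,260,280,300,320,345):
    w=np.array([max(g[v,u]-200,0) for v in range(243,258)]);print(u,(w*np.arange(243,258)).sum()/w.sum())
E
```

```text
t: 9.65
ee_pos: [0.5547, 0.0398, 0.0392]
eef_rot: [-0.0, 0.021, 1.0, 0.0]
force: [0.2, -0.0, -0.8]
grip_width: -0.001
t 9.65 pos [0.5547 0.0398 0.0392] xbear 3.1 F [ 0.17 -0.02 -0.81] need(units) [ 0.48 -2.02  0.03]
240 249.63680682510665
260 249.61331704337204
280 249.5407911001236
300 249.17320872274144
320 249.0526953361599
345 248.75708812260535
```

View pics/w6z.png

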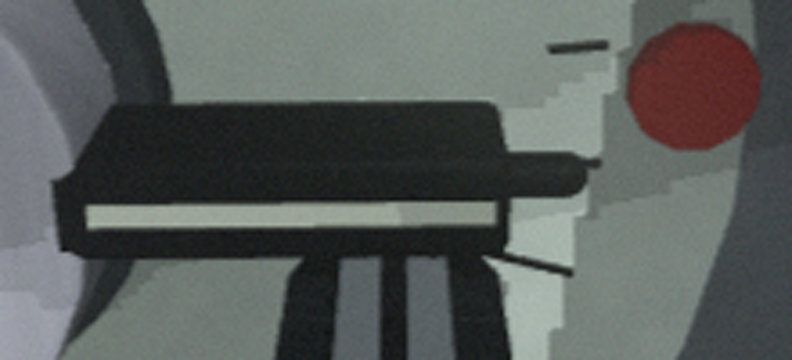

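```bash
python3 - <<'E'
from h import *
c=imaging.camera("wrist")
a=unproj(c,(240,249.7),.055)[:2];b=unproj(c,(345,248.8),.055)[:2];r=unproj(c,(402.6,214),.023)[:2]
u=(b-a)/np.linalg.norm(b-a);p=np.array([-u[1],u[0]]);h=np.array((.534,-.039))
print("brg",np.arctan2(u[1],u[0]),"from axis",np.arctan2(*(b-h)[::-1]),"axis off line",(h-a)@p*1e3,"red",r,"red brg",np.arctan2(*(r-h)[::-1]),"red off line",(r-a)@p*1e3)
im=c["pixels"][:,:,::-1].copy()
for t in np.linspace(0,2*np.pi,200):
    q=proj(c,(h[0]+.042*np.cos(t),h[1]+.042*np.sin(t),.055)); cv2.circle(im,tuple(int(round(x)) for x in q),0,(0,255,0),-1)
cv2.imwrite("pics/w6c.png",cv2.resize(im[130:350,20:290],(780,600),interpolation=cv2.INTER_NEAREST))
E
```

```text
brg 1.5376900691560156 from axis 1.5307112634687252 axis off line 0.6430655898386861 red [0.53509101 0.08633867] red brg 1.562092077345801 red off line 3.7013931657574117
```

View pics/w6c.png

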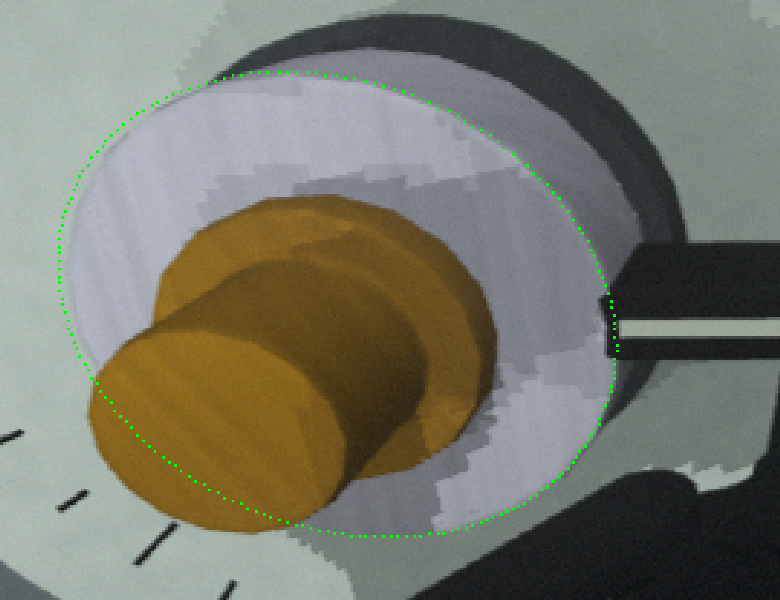

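The line passes about 3.7 mm short of the mark's centre, or 0.027 rad. I'll nudge it by that much, then back off and rise to check.

```bash
python3 -m jog '[[[0.025,0.005,0],-0.16,1],[[0.027,0.005,0],-0.16,1],[[0,0,0],0,1]]'
python3 -m jog '[[[-0.3,0,0],0,1],[[-0.4,0,0],0,1],[[0,0,-0.8],0,1],[[0,0,-0.8],0,1],[[0,0,-0.8],0,1],[[-0.5,0,0],0,1],[[-0.5,0,0],0,1],[[0,0,0],0,1]]'
python3 - <<'E'
from h import *
to((.532,-.04,.038))
c=imaging.camera("wrist"); cv2.imwrite("pics/w7.png",c["pixels"][:,:,::-1])
E
```

```text
t: 10.12
ee_pos: [0.5527, 0.0403, 0.0393]
eef_rot: [-0.0, 0.008, 1.0, 0.0]
force: [1.7, 0.1, -1.7]
grip_width: -0.001
t: 11.12
ee_pos: [0.6209, 0.0391, 0.1348]
eef_rot: [-0.0, 0.008, 1.0, 0.0]
force: [-0.4, 1.0, 0.4]
grip_width: 0.001
t 11.12 pos [0.6209 0.0391 0.1348] xbear 3.125 F [-0.43  0.97  0.38] need(units) [ 2.19 -2.01  2.42]
```

View pics/w7.png

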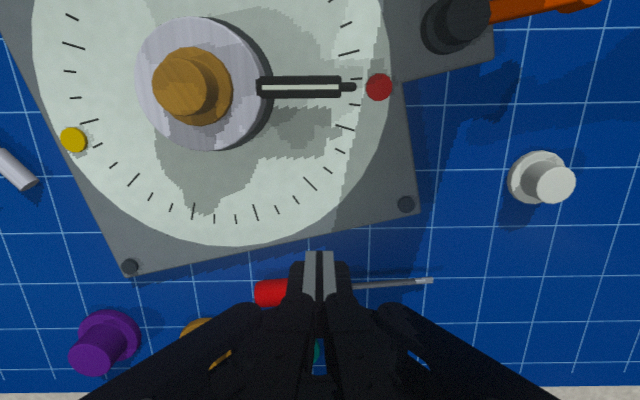

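The pointer at (262–356,87) points at the red mark at (379,87). The heights differ, so I'll check this numerically, and plan the lever approach in the same step.

```bash
python3 - <<'E'
from h import *
c=imaging.camera("wrist")
g=c["pixels"].astype(int).sum(2)
pts=[]
for u in range(266,337,6):
    w=np.array([max(g[v,u]-250,0) for v in range(83,93)]);
    if w.sum()>0: pts.append((u,(w*np.arange(83,93)).sum()/w.sum()))
print(np.round(pts,1).tolist())
k=np.polyfit(*np.array(pts).T,1)
a=unproj(c,(266,np.polyval(k,266)),.055)[:2];b=unproj(c,(336,np.polyval(k,336)),.055)[:2]
n,uv,r=blob(c,(0,130,40),(9,255,255),(362,70,396,104),.023);r=r[:2];print(n,uv,r)
u=(b-a)/np.linalg.norm(b-a);p=np.array([-u[1],u[0]]);h=np.array((.534,-.039))
print("brg",np.arctan2(u[1],u[0]),"from axis",np.arctan2(*(b-h)[::-1]),"red brg",np.arctan2(*(r-h)[::-1]),"red off line",(r-a)@p*1e3, "axis off",(h-a)@p*1e3)
im=c["pixels"][60:115,250:400]; cv2.imwrite("pics/w7z.png",cv2.resize(im,(750,275),interpolation=cv2.INTER_CUBIC)[:,:,::-1])
E
```

```text
[[266.0, 88.1], [272.0, 87.9], [278.0, 87.9], [284.0, 87.9], [290.0, 87.9], [296.0, 87.9], [302.0, 87.7], [308.0, 87.7], [314.0, 87.7], [320.0, 87.7], [326.0, 87.6], [332.0, 87.5]]
521 [378.34  87.86] [0.53539993 0.08617321]
brg 1.5607797720611716 from axis 1.5620158370515875 red brg 1.559612861376766 red off line -0.25954258470526825 axis off -0.11346752845876247
```

View pics/w7z.png

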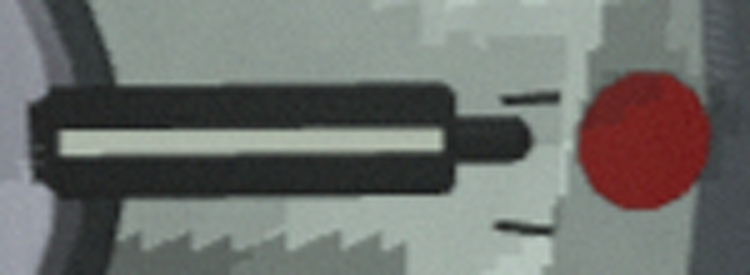

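The check agrees: the mark is 0.3 mm off the arm's line. Next the lever. I'll turn to x-bearing 3.34 and travel at height to the lever's far side.

```bash
python3 -m jog '[[[0,0,0],-0.9,1],[[0,0,0],-0.9,1],[[0,0,0],-0.9,1],[[0,0,0],0,1]]'
python3 - <<'E'
from h import *
to((.455,.175,.135))
E
```

```text
t: 11.72
ee_pos: [0.6201, 0.0393, 0.1354]
eef_rot: [-0.0, -0.099, 0.995, 0.0]
force: [-0.9, 0.4, -0.6]
grip_width: 0.001
t 11.72 pos [0.6201 0.0393 0.1354] xbear -2.942 F [-0.93  0.36 -0.58] need(units) [3.38 4.14 0.01]
```

```bash
python3 -m jog '[[[0.68,0.83,0],0,1],[[0.68,0.83,0],0,1],[[0.68,0.83,0],0,1],[[0.67,0.83,0],0,1],[[0.67,0.82,0],0,1],[[0,0,0],0,1],[[0,0,0],0,1]]'
python3 - <<'E'
from h import *
to((.455,.175,.04))
c=imaging.camera("wrist"); cv2.imwrite("pics/w8.png",c["pixels"][:,:,::-1])
c=imaging.camera("side"); im=c["pixels"][150:330,230:470]; cv2.imwrite("pics/s8.png",cv2.resize(im,(800,600),interpolation=cv2.INTER_CUBIC)[:,:,::-1])
E
```

```text
t: 12.6
ee_pos: [0.4557, 0.1744, 0.1356]
eef_rot: [0.0, -0.099, 0.995, -0.0]
force: [0.7, 0.4, -0.2]
grip_width: 0.004
t 12.6 pos [0.4557 0.1744 0.1356] xbear -2.943 F [ 0.68  0.37 -0.17] need(units) [0.02 0.02 2.39]
```

View pics/w8.png

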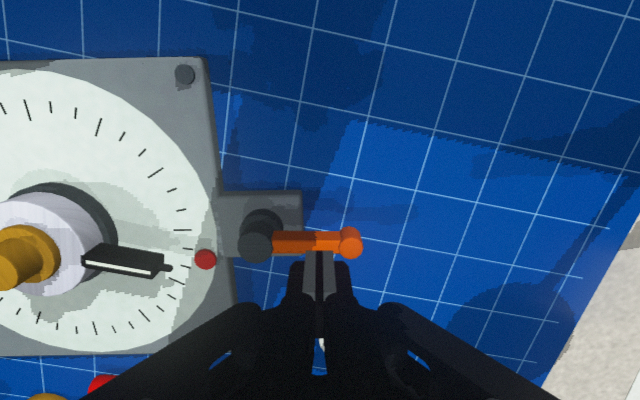

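View pics/s8.png

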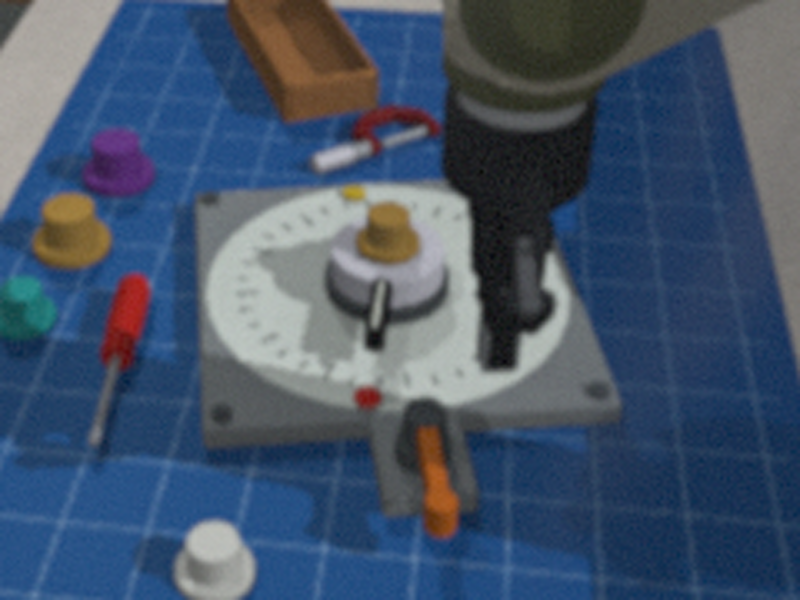

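The wrist view shows the lever bar in the row 242 band, boss (258,240) to knob (350,242), about 25 mm on the tool's -x side, with the fingertip level with mid-lever. In the side view the pointer is on the red mark at (368,397) and the lever is open. I'll descend on the clear side.

```bash
python3 -m jog '[[[0.12,0,0.6],0,1],[[0,0,0.8],0,1],[[0,0,0.7],0,1],[[0,0,0.27],0,1],[[0,0,0],0,1]]'
python3 - <<'E'
from h import *
to((.455,.175,.04))
c=imaging.camera("wrist"); cv2.imwrite("pics/w9.png",c["pixels"][:,:,::-1])
E
```

```text
t: 13.32
ee_pos: [0.4509, 0.1734, 0.0404]
eef_rot: [-0.0, -0.099, 0.995, -0.0]
force: [1.3, 0.5, 0.1]
grip_width: -0.001
t 13.32 pos [0.4509 0.1734 0.0404] xbear -2.942 F [1.3  0.5  0.15] need(units) [-0.11  0.02  0.01]
```

View pics/w9.png

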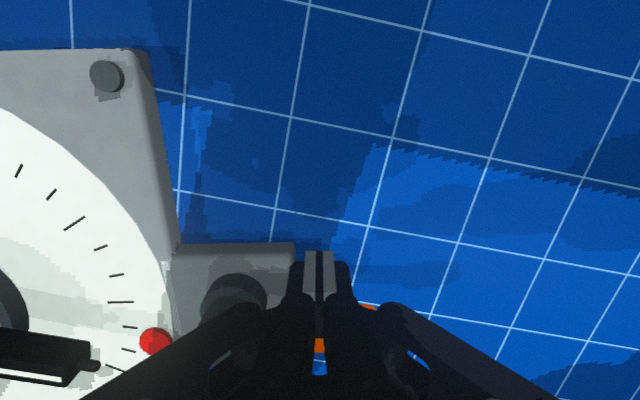

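```bash
python3 -m jog '[[[-0.1,0,0],0,1],[[-0.1,0,0],0,1],[[-0.1,0,0],0,1],[[-0.08,0,0],0,1],[[-0.05,0,0],0,1],[[-0.075,0.023,0],0.75,1],[[-0.075,0.023,0],0.75,1],[[-0.075,0.023,0],0.75,1],[[-0.075,0.023,0],0.75,1]]'
python3 - <<'E'
from h import *
to((.4945,.1315,.04))
c=imaging.camera("wrist"); cv2.imwrite("pics/w10.png",c["pixels"][:,:,::-1])
E
```

```text
t: 14.5
ee_pos: [0.4786, 0.1823, 0.0404]
eef_rot: [-0.001, 0.021, 1.0, 0.0]
force: [-3.4, 0.8, 2.1]
grip_width: 0.002
t 14.5 pos [0.4786 0.1823 0.0404] xbear 3.099 F [-3.42  0.85  2.1 ] need(units) [-0.45 -1.25  0.01]
```

View pics/w10.png

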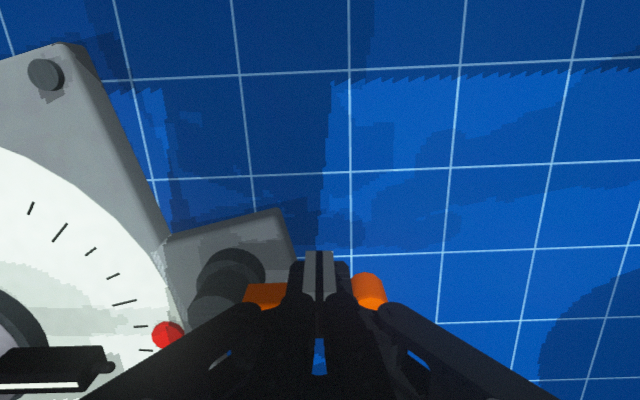

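The finger is in contact at about 3.4 N, with the bar visible on both sides of the fingers (boss side at 270,295, knob at 369,290). I'll continue the arc.

```bash
python3 -m jog '[[[-0.075,0.023,0],0.75,1],[[-0.075,0.023,0],0.75,1],[[-0.075,0.023,0],0.75,1],[[-0.075,0.023,0],0.75,1],[[-0.075,0.023,0],0.75,1],[[-0.075,0.023,0],0.75,1],[[-0.075,0.023,0],0.75,1],[[-0.075,0.023,0],0.75,1],[[-0.075,0.023,0],0.75,1],[[-0.075,0.023,0],0.75,1],[[-0.075,0.023,0],0.75,1],[[-0.075,0.023,0],0.75,1]]'
python3 - <<'E'
from h import *
to((.4945,.1315,.04))
c=imaging.camera("wrist"); cv2.imwrite("pics/w11.png",c["pixels"][:,:,::-1])
E
```

```text
t: 16.05
ee_pos: [0.5157, 0.1798, 0.0404]
eef_rot: [-0.0, 0.371, 0.928, 0.0]
force: [-0.1, 3.4, 0.1]
grip_width: 0.004
t 16.05 pos [0.5157 0.1798 0.0404] xbear 2.38 F [-0.05  3.4   0.11] need(units) [-0.45 -1.24  0.01]
```

View pics/w11.png

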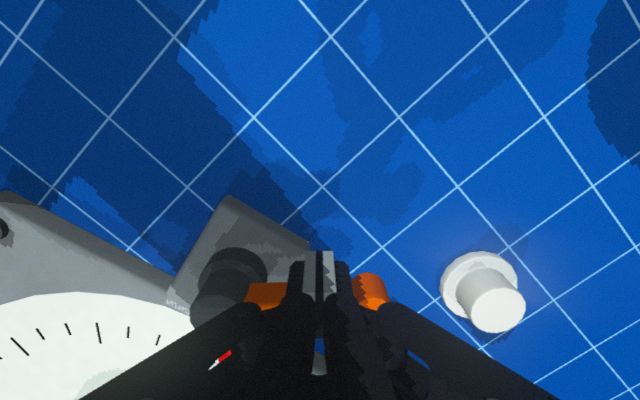

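```bash
python3 -m jog '[[[-0.075,0.023,0],0.75,1],[[-0.075,0.023,0],0.75,1],[[-0.075,0.023,0],0.75,1],[[-0.075,0.023,0],0.75,1],[[-0.075,0.023,0],0.75,1],[[-0.075,0.023,0],0.75,1],[[-0.075,0.023,0],0.75,1],[[-0.05,0.015,0],0.5,1]]'
python3 - <<'E'
from h import *
to((.4945,.1315,.04))
c=imaging.camera("wrist"); cv2.imwrite("pics/w12.png",c["pixels"][:,:,::-1])
E
```

```text
t: 17.1
ee_pos: [0.5347, 0.1649, 0.0405]
eef_rot: [0.0, 0.573, 0.82, 0.0]
force: [0.5, 2.0, -0.9]
grip_width: 0.001
t 17.1 pos [0.5347 0.1649 0.0405] xbear 1.921 F [ 0.5   1.97 -0.93] need(units) [-0.44 -1.23  0.01]
```

View pics/w12.png

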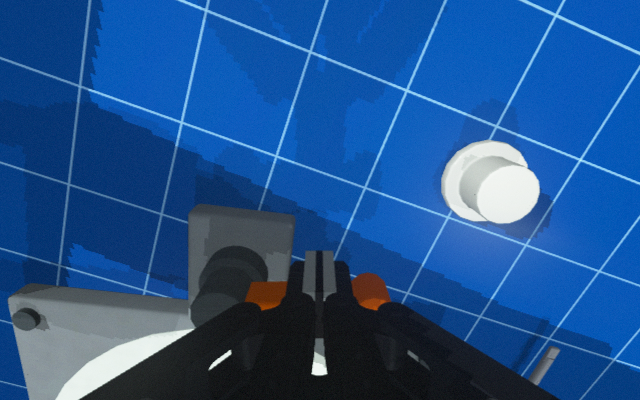

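The lever is at roughly 1.44 rad. From here I'll take small steps and watch the force for the stop.

```bash
python3 -m jog '[[[-0.025,0.008,0],0.25,1],[[-0.025,0.008,0],0.25,1],[[-0.025,0.008,0],0.25,1]]'
python3 -m jog '[[[-0.025,0.008,0],0.25,1],[[-0.025,0.008,0],0.25,1]]'
python3 - <<'E'
from h import *
to((.4945,.1315,.04))
E
```

```text
t: 17.52
ee_pos: [0.5365, 0.1622, 0.0405]
eef_rot: [0.0, 0.598, 0.802, 0.0]
force: [1.6, 2.5, -0.4]
grip_width: 0.001
t: 17.77
ee_pos: [0.5377, 0.1604, 0.0405]
eef_rot: [0.0, 0.614, 0.79, 0.0]
force: [0.9, 2.1, 0.4]
grip_width: 0.001
t 17.77 pos [0.5377 0.1604 0.0405] xbear 1.82 F [0.88 2.1  0.45] need(units) [-0.43 -1.22  0.01]
```

Still only about 2.3 N, so it isn't at the stop yet. I'll keep going in 0.5–1 mm steps.

```bash
python3 -m jog '[[[-0.02,0,0],0,1],[[0,0,0],0,1]]'
python3 -m jog '[[[-0.02,0,0],0,1],[[0,0,0],0,1]]'
```

```text
t: 18.02
ee_pos: [0.5378, 0.1596, 0.0405]
eef_rot: [-0.0, 0.613, 0.79, -0.0]
force: [1.4, 1.9, 0.2]
grip_width: 0.001
t: 18.27
ee_pos: [0.538, 0.1589, 0.0405]
eef_rot: [-0.0, 0.613, 0.79, 0.0]
force: [0.6, 2.2, 1.0]
grip_width: -0.003
```

```bash
python3 -m jog '[[[-0.02,0,0],0,1],[[0,0,0],0,1]]'
python3 -m jog '[[[-0.02,0,0],0,1],[[0,0,0],0,1]]'
```

```text
t: 18.52
ee_pos: [0.538, 0.1588, 0.0405]
eef_rot: [-0.0, 0.613, 0.79, 0.0]
force: [1.7, 7.2, 0.7]
grip_width: 0.0
t: 18.77
ee_pos: [0.5381, 0.1587, 0.0405]
eef_rot: [-0.001, 0.613, 0.79, 0.001]
force: [-0.1, 11.4, -0.2]
grip_width: -0.003
```

The force rose from 2 to 11 N with no further motion, so the lever is at its stop. I'll back off straight along +x, rise and check.

```bash
python3 -m jog '[[[0.2,0,0],0,1],[[0.5,0,0],0,1],[[0,0,-0.8],0,1],[[0,0,-0.8],0,1],[[0,0,-0.8],0,1],[[0,0,-0.8],0,1],[[0,0,-0.8],0,1],[[0.8,0,0],0,1],[[0.8,0,0],0,1],[[0,0,0],0,1]]'
python3 - <<'E'
from h import *
to((.4945,.1315,.04))
for n in ("wrist","top","side"):
    c=imaging.camera(n); im=c["pixels"]
    if n=="top": im=cv2.resize(im[140:290,180:380],(800,600),interpolation=cv2.INTER_CUBIC)
    if n=="side": im=cv2.resize(im[150:330,230:470],(800,600),interpolation=cv2.INTER_CUBIC)
    cv2.imwrite(f"pics/f_{n}.png",im[:,:,::-1])
E
```

```text
t: 20.02
ee_pos: [0.5144, 0.2486, 0.2003]
eef_rot: [-0.0, 0.612, 0.791, -0.0]
force: [-0.1, -0.6, -0.7]
grip_width: 0.003
t 20.02 pos [0.5144 0.2486 0.2003] xbear 1.824 F [-0.11 -0.64 -0.67] need(units) [-2.71 -1.22  4.01]
```

View pics/f_wrist.png

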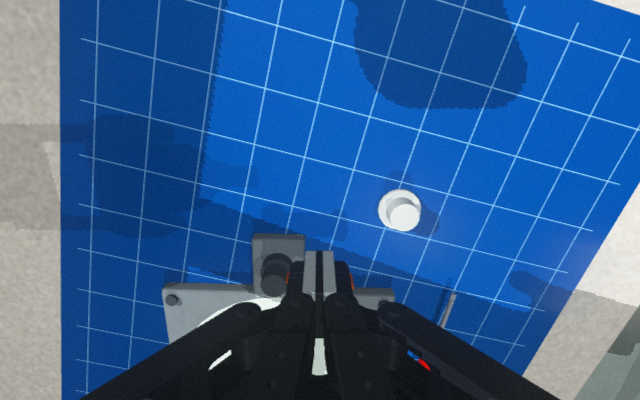

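View pics/f_top.png

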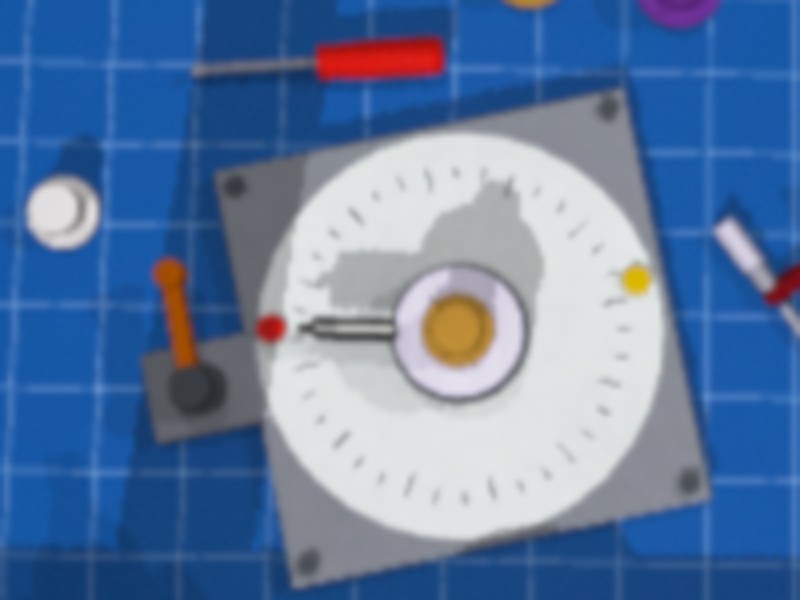

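View pics/f_side.png

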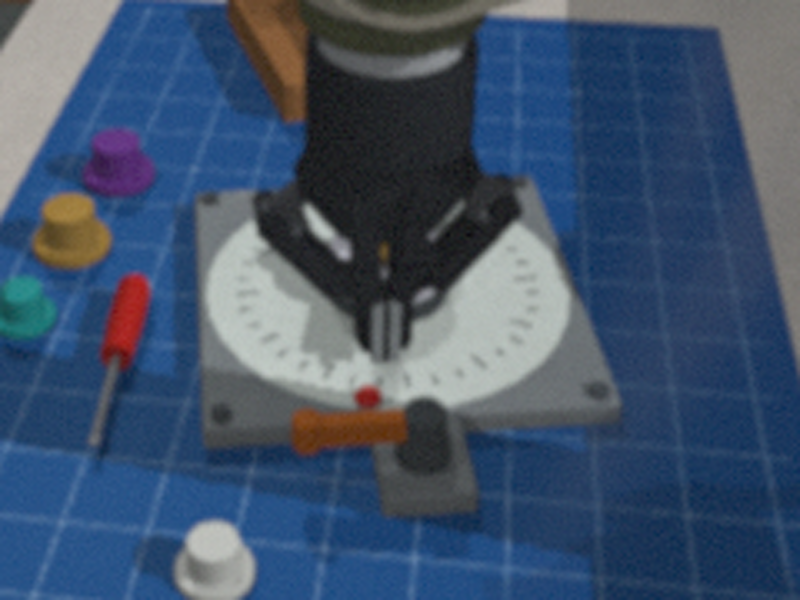

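The final top view (4x) shows the pointer at (300–395,328) aimed at the red mark (271,328). The lever runs from its boss (197,387) to its knob (168,272), along the plate's +x. The bush is centred on the hub at (459,330), and the screwdriver and the visible end of the micrometer are where they started. The arm is clear of everything.

```bash
python3 - <<'E'
from h import *
print(state()["t"],state()["force"].round(1)); print(bot.sign_off())
E
```

```text
20.175 [ 0.3  0.4 -0.1]
the job is handed in; nothing more can be done
None
```

I pushed the pointer counterclockwise onto the red mark, then pushed the clamp lever to its closed stop. I then withdrew and handed the job in at about 20 s; sign-off gives no verdict.

**What the last checks showed**
- **Pointer:** the wrist camera put the arm's line within about 0.3 mm of the mark's centre before I touched the lever. The top view after closing still shows it on the mark.
- **Lever:** at the stop the force rose from 2 to 11 N with no further motion. The highest force reading was 11 N, against the 35 N limit.
- **Bush and tools:** in the top view the bush is central, and the screwdriver and the visible end of the micrometer have not moved. The tray was outside that crop and partly hidden in the side view. I never went near it.

**What disagreed**
- The trained networks missed or mislabelled the marks and the lever, so I measured by colour and geometry instead.
- The wrist and top cameras differ by about 2 mm, so I compared the pointer and mark only within one camera.
- By eye in the top view, the lever's closed angle differs from the plate edge by about 3 degrees. I took that as reading error, since the force showed the stop.

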